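Switch the vial sorter to its empty lane and let the next batch run

TASK

The left lane of the vial sorter is full: with the fingertips, press down the raised orange pad of the seesaw gate so that the gate rocks right over its pivot and slopes down to the empty right lane. Then press the blue release key down and keep it down until all four waiting green-capped vials have rolled into the right lane, and let the key spring back up. Pick nothing up, do not touch any vial, and leave the full lane and the things around the sorter as they are.

Things in the scene. Friction and masses are not known exactly. Their poses are not given: they have to be found in the camera images.
- sorter: Gravity vial sorter, fixed, base 94x372 mm, turned up to 0.28 rad. Origin: centre of its underside; x to the rear, y to the left along it, z up. Vials roll in a channel x=-26..+26 mm (front guard to x=-30) down the feed ramp from upper left, drop on to the seesaw gate in the middle, and roll off it to the left or right lane. Highest parts: back panel 155 mm (x=+26..+31), feed ramp lip.
- gate (a joint): Angle of the seesaw gate about its pivot (along the sorter's x, at y=0, 55 mm above the bench). -0.35 = sloping down to the left, on its stop (start); +0.35 = sloping down to the right, on its stop. A brass weight above the pivot makes it fall on to either stop once well past the middle; about 1 N on a pad moves it.
- pad_right (a point): Centre of the top of the gate's right orange thumb pad (30 mm in sorter x, 36 mm in y), in front of the sorter at x=-48 mm, rigid with the gate: 75 mm right of the pivot, 38 mm above it when level. From gate -0.35 to +0.35 it goes from 116 mm above the bench at y=-57 mm to 65 mm at y=-83 mm: 51 mm down, 26 mm outward.
- pad_left (a point): Centre of the upper face of the gate's left orange thumb pad, the mirror image: down at the start, up when the gate slopes to the right.
- key (a joint): Travel of the blue release key, straight down: 0 = up (stop blade 13 mm above the ramp holds the vials), 0.018 m = fully down on its stop (blade 5 mm below the ramp). A spring returns it: 2 N to start, 4 N fully down. Hold it down at least 15 mm to let the vials pass; all four are in a lane within about 3 s of holding it fully down.
- key_top (a point): Centre of the upper face of the blue release key pad (30 mm in the sorter's x, 28 mm in y), in front of the sorter at x=-46 mm, y=+30 mm, 148 mm above the bench when up. It stands higher than the right pad and 87 to 113 mm to the left of it: keep a wide gripper body off it while pressing that pad.
- lane_right (a point): Floor of the right lane at its middle (y=-125 mm, 20 mm above the bench). The lane runs from y=-62 to an end stop at y=-179 mm, slopes down outward at 0.17 rad and holds five vials. The waiting vials must end in it.
- lane_left (a point): Floor of the left lane at its middle (y=+125 mm, 20 mm above the bench), the mirror image; full with five white-capped vials.
- vial_1: Amber glass vial with green screw cap, 19 mm diameter, 50 mm long, about 18 g, slippery, lying along the sorter's x (cap to the front); origin at its centre. First of four in a row on the feed ramp, next to the stop.
- vial_2: Second waiting green-capped vial, alike.
- vial_3: Third waiting green-capped vial, alike.
- vial_4: Fourth waiting green-capped vial, alike, highest on the ramp.
- full_1: Vial with white screw cap, same size, outermost of the five that fill the left lane; origin at its centre.
- full_2: White-capped vial in the left lane.
- full_3: White-capped vial in the left lane.
- full_4: White-capped vial in the left lane.
- full_5: White-capped vial in the left lane, the one next to the gate.
- tally_counter: Round grey hand counter, 50x61x17 mm, loose on the bench in front of the sorter; origin at the centre of its underside.
- pen_1: Red and white marker pen, 135 mm long, 17 mm thick, loose on the bench in front of the sorter; origin on its underside.
- slide_case_a: Clear and blue slide case, 39x83x24 mm, loose on the bench; origin at the centre of its underside.
- beaker: Glass beaker, 51 mm wide, 70 mm high, loose on the bench left of the sorter; origin at the centre of its underside.
- ramp_end (a point): Lower end of the feed ramp (y=+12 mm, 105 mm above the bench), where vials drop on to the gate. The ramp rises to the left at 0.2 rad up to y=+135 mm. Its clear front lip stands 18 mm above the ramp floor (148 mm above the bench at the left end); a grey backstop faces it at y=-12 mm, its top 125 mm above the bench.
- microscope: Microscope, fixed, standing always at the same place to the right of the sorter and nearer the robot: 235 mm deep (x 0.25 to 0.48 m), 205 mm wide (y -0.27 to -0.07 m), 458 mm high; pass above it or round it. Origin at the middle of its foot.

How it is judged:
By the outcome, as a careful person would: the job done as asked, in the order asked, and still so for the second after the job is handed in, with the robot touching nothing.
It also fails if it takes over 42 s, if anything falls off the work surface, if the arm or the gripper's body presses on something with over 40 N, if the wrist force passes 120 N, or if a joint passes its speed limit or range.

ROBOT

A 6-joint arm with a two-finger parallel gripper is mounted at the origin on a cart in front of the work surface, level with it; the furniture and walls round the work are solid. World frame = base frame: x ahead of the robot, y to its left, z up, the work surface at z = 0. Lengths are in m, angles in degrees, forces in N, time in s.
With the tool pointing down it reaches from about 0.3 to 0.75 m from the base axis. Payload 8.5 kg.
Tool frame: the origin (TCP) lies on the centre line of the jaws, within the pads' length; the fingertips stand 14 mm ahead of it and the grasp point (between the pads) lies 5 mm behind it; z points along the fingers, x is the direction in which the jaws open and shut, and the axes are right-handed (so a half turn about z gives the same grasp; the last joint's range is limited). The gripper opens to 85 mm and grips with 20 to 120 N. Pads are 22 mm wide; open, the fingers measure 114 mm over their backs; the gripper's body (76 mm by 85 mm) begins 54 mm behind the grasp point. The pads swing forward as they close: fully open they stand 13 mm farther back than shut.
Start: joints at [64.326, 21.807, 74.336, -0, 83.858, -12.336], TCP at [0.127, 0.535, 0.245] pointing down, gripper open.
Joint ranges: [-178.18, 178.18], [-50.72, 133.34], [12.68, 142.11], [-81.47, 261.47], [9.98, 163.14], [-165.26, 165.26]. Speed limits (degrees/s): [136.94, 136.94, 180, 180, 180, 180].

INTERFACE

Orientations are given as a 3x3 rotation matrix whose columns are the frame's x, y, z axes.
In Python, from rig import * gives the robot as it stands.
- The arm moves only by the shell command python3 -m crank 'ROWS' [FORCE]. ROWS is JSON, one flat list of numbers, 7 for each row, row after row: the turn, a rotation vector about the world's x, y, z in rad, then the shift along the world's x, y, z in m, then the opening in per cent of the stroke, from 0 (shut) to 100 (fully open). A call has 1 to 20 rows; each row shifts and turns the commanded pose from where the row before left it; what a row does not reach is not made up. A row lasts 1/10 s, in which the tool goes at most 50 mm and 8.59 degrees, less where a joint would pass 70% of its speed; a pose out of reach is approached as far as the arm can. A call is refused whole if a number of a shift passes 0.05 or a number of a turn 0.15, either way. A call with a gripper value outside its range is refused whole. The fingers move at their own pace and stop on an object; FORCE is the grip in N (left out, the last holds). Time passes only in rows, so rows that do not move let the fingers close. It gives the time, the measured TCP pose, the force and the opening at its end, in the units of the state.
- observe(): the state, without advancing time (a new reading comes with each control period).
- get_image(name): name is "scene" or "top"; returns a dict with "frame" (420x560x3 uint8, red, green, blue), "fov_y" (degrees; the focal length in pixels is half the picture's height over the tangent of half this angle, whatever the lens; pixels are square), "cx", "cy" (the principal point, pixels), "world_to_cam" (4x4, takes a point from world to camera coordinates). Camera axes: x right, y up, looking along -z (the intrinsics and any distortion apply to the point x, -y, -z); pixel columns grow to the right and rows downward; lengths in m; the calibration is good to about 2 mm. A picture is of the moment at which its call begins. There is no depth.
- close_job(): hands the job in, once; it reports no verdict.
The state is a dict: "time_s": time; "q": joint angles; "qvel": joint speeds; "joint_efforts": joint torques, N m; "position": TCP position; "tool_rot": TCP orientation; "ft_force": force on the tool from outside, world axes, zero at the start; "wrist_torque": the same for the moment, N m; "grip_width": finger opening in m.
Only numpy, scipy, OpenCV 4.12 (cv2) and the standard library are available. Lean on these libraries where they do the work, as an engineer would, in place of code of your own. Each camera call takes 0.05 s, during which the arm holds its last target. There are 200 camera calls.

## Working session

There is one attempt and no reset: what is moved stays moved. The work goes in short steps, Python scripts to look and compute and a shell command to move; the robot and the scene stay as the last step left them, time stands still between calls to the robot, and variables do not carry over. Pictures are saved under pics/ and viewed, about 8 in all and at most 12, crops included, and the job is handed in when it is done.

```bash
mkdir -p pics
python3 - <<'E'
from rig import *
import cv2
for n in("scene","top"):
    d=get_image(n); cv2.imwrite(f"pics/{n}0.png",d["frame"][:,:,::-1]); print(n,{k:v for k,v in d.items() if k!="frame"})
print(observe())
E
```

```text
scene {'fov_y': 49.1966876986663, 'cx': 283.8933030179319, 'cy': 206.38625520893916, 'world_to_cam': array([[ 0.50312179, -0.86420741, -0.00374313, -0.11396398],
       [ 0.65336913,  0.37753444,  0.6561833 , -0.45850635],
       [-0.56566531, -0.33258577,  0.75459225, -1.01193272],
       [ 0.        ,  0.        ,  0.        ,  1.        ]])}
top {'fov_y': 42.03868580340016, 'cx': 279.10473430875555, 'cy': 213.34715386769204, 'world_to_cam': array([[-0.02567729, -0.9996462 ,  0.00693842,  0.19003678],
       [ 0.98527745, -0.02413346,  0.16925104, -0.48804788],
       [-0.16902371,  0.01118218,  0.98554855, -1.40922494],
       [ 0.        ,  0.        ,  0.        ,  1.        ]])}
{'time_s': 0.1, 'q': array([ 6.43267071e+01,  2.18363682e+01,  7.43761440e+01, -6.50361867e-05,
        8.38590670e+01, -1.23370741e+01]), 'qvel': array([ 0.05392229, -0.05727757, -0.2358097 ,  0.11278834, -0.0462321 ,
       -0.04244002]), 'joint_efforts': array([ 2.94433754e-03, -4.49220121e+01, -2.31655955e+01, -2.15695686e-04,
        3.60914688e-03,  1.79887456e-05]), 'position': array([0.12677857, 0.5349532 , 0.24480577]), 'tool_rot': array([[ 2.30664425e-01,  9.73033212e-01, -5.40225000e-04],
       [ 9.73032596e-01, -2.30664905e-01, -1.12644993e-03],
       [-1.22068414e-03, -2.65824609e-04, -9.99999220e-01]]), 'ft_force': array([ 0.44115742, -0.10036296, -0.06292131]), 'wrist_torque': array([ 0.02638247, -0.00901858,  0.01708688]), 'grip_width': 0.08553501901447373}
```

View pics/scene0.png

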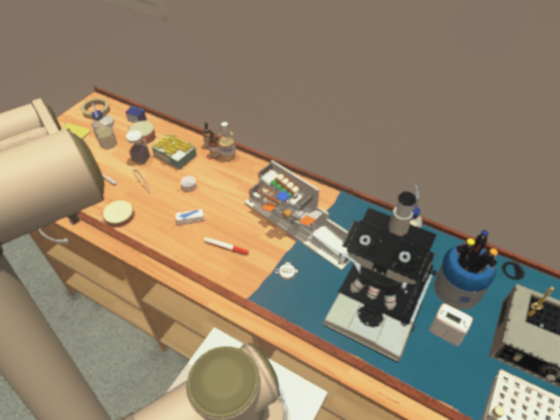

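View pics/top0.png

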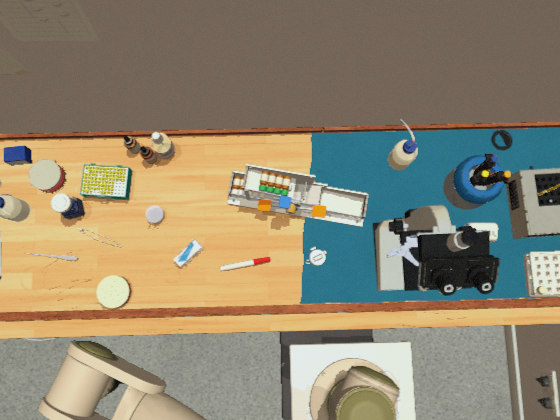

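Scene: the sorter is centred near (295,205). Top: it runs from x≈228 to 368, with the blue key near (285,202), the raised right pad near (319,211) and the left pad near (265,205). Next I'll localise these and fit the sorter pose.

```bash
cat > h.py <<'E'
from rig import *
import cv2, numpy as np
from scipy.optimize import least_squares
def ray(d,u,v,z):
    f=210/np.tan(np.radians(d["fov_y"]/2)); M=d["world_to_cam"]; R,t=M[:3,:3],M[:3,3]
    c=-R.T@t; w=R.T@np.array([(u-d["cx"])/f,-(v-d["cy"])/f,-1]); return c+w*(z-c[2])/w[2]
def proj(d,P):
    f=210/np.tan(np.radians(d["fov_y"]/2)); M=d["world_to_cam"]; p=M[:3,:3]@P+M[:3,3]
    return np.array([d["cx"]-f*p[0]/p[2], d["cy"]+f*p[1]/p[2]])
def W(s,p):
    c,n=np.cos(s[2]),np.sin(s[2]); return np.array([s[0]+c*p[0]-n*p[1],s[1]+n*p[0]+c*p[1],p[2]])
def blobs(d,lo,hi,roi):
    h=cv2.cvtColor(d["frame"],cv2.COLOR_RGB2HSV); m=cv2.inRange(h,lo,hi); k=np.zeros_like(m); x0,y0,x1,y1=roi; k[y0:y1,x0:x1]=m[y0:y1,x0:x1]
    n,l,st,c=cv2.connectedComponentsWithStats(k); return [(c[i].round(1),st[i].tolist()) for i in range(1,n) if st[i,4]>15]
E
python3 - <<'E'
from h import *
d=get_image("top");s=get_image("scene")
for n,D,roi in(("top",d,(225,160,375,230)),("scene",s,(240,155,355,270))):
    print(n,"orange",blobs(D,(8,190,150),(20,255,255),roi)); print("blue",blobs(D,(100,130,120),(120,255,255),roi))
a=cv2.resize(d["frame"][155:235,220:380],(800,400),interpolation=cv2.INTER_CUBIC)
cv2.imwrite("pics/c1.png",a[:,:,::-1])
b=cv2.resize(s["frame"][150:270,235:365],(650,600),interpolation=cv2.INTER_CUBIC)
cv2.imwrite("pics/c2.png",b[:,:,::-1])
E
```

```text
top orange [(array([263.9, 205.1]), [258, 200, 13, 12, 126]), (array([318.3, 210.5]), [312, 205, 14, 12, 128])]
blue [(array([284.2, 201.6]), [279, 196, 12, 12, 117])]
scene orange []
blue [(array([282.8, 195.5]), [278, 192, 11, 8, 59])]
```

View pics/c1.png

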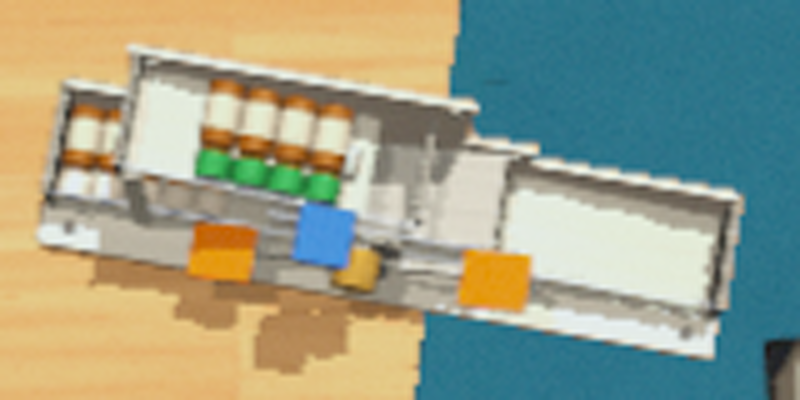

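The crop shows the four green caps at crop x 200–340, the blue key at (325,235), the right pad at (495,280) and the left pad at (223,252). The right lane is empty. Now the pose fit.

Run:
```python
from h import *
d=get_image("top")
pts=[((-.048,-.057,.116),(318.3,210.5)),((-.046,.030,.148),(284.2,201.6)),((-.048,.083,.065),(263.9,205.1))]
f=lambda s:np.concatenate([proj(d,W(s,p))-np.array(u) for p,u in pts])
r=least_squares(f,[.5,.2,0]); s=r.x; print("sorter",s,"res px",r.fun.round(2))
corner=[proj(d,W(s,(x,y,.01))).round(1).tolist() for x in(-.047,.047) for y in(-.186,.186)]; print(corner)
for n,p in dict(padR=pts[0][0],padR_dn=(-.048,-.083,.065),key=pts[1][0]).items(): print(n,W(s,p).round(4))
print("scene key", proj(get_image("scene"),W(s,pts[1][0])))
for n,u in dict(pen_a=(222,268),pen_b=(270,261),counter=(318,257)).items(): print(n,ray(d,*u,.01).round(3))
```

```text
sorter [ 0.54269528  0.1268539  -0.19200835] res px [-0.13 -0.02  0.23  0.03 -0.11 -0.01]
[[362.3, 224.8], [226.9, 202.2], [367.1, 191.2], [233.1, 169.1]]
padR [0.4847 0.0801 0.116 ]
padR_dn [0.4797 0.0545 0.065 ]
key [0.5033 0.1651 0.148 ]
scene key [282.42146502 195.37911374]
pen_a [0.354 0.333 0.01 ]
pen_b [0.369 0.205 0.01 ]
counter [0.377 0.076 0.01 ]
```

```bash
python3 -m crank '[0,0,0,0.0296,-0.038,0,0, 0,0,0,0.0296,-0.038,0,0, 0,0,0,0.0296,-0.038,0,0, 0,0,0,0.0296,-0.038,0,0, 0,0,0,0.0296,-0.038,0,0, 0,0,0,0.0296,-0.038,0,0, 0,0,0,0.0296,-0.038,0,0, 0,0,0,0.0296,-0.038,0,0, 0,0,0,0.0296,-0.038,0,0, 0,0,0,0.0296,-0.038,0,0, 0,0,0,0.0296,-0.038,0,0, 0,0,0,0.0296,-0.038,0,0, 0,0,0,0,0,-0.03,0, 0,0,0,0,0,-0.03,0, 0,0,0,0,0,0,0, 0,0,0,0,0,0,0]'
python3 - <<'E'
from h import *
s=get_image("scene");o=observe();print(o["position"],o["tool_rot"].round(3),o["ft_force"],o["grip_width"])
b=cv2.resize(s["frame"][130:270,215:355],(600,600),interpolation=cv2.INTER_CUBIC)
cv2.imwrite("pics/c3.png",b[:,:,::-1])
E
```

```text
time_s: 1.9
position: [0.4823, 0.0793, 0.186]
tool_rot: [[0.23, 0.973, -0.0], [0.973, -0.23, 0.0], [-0.0, -0.0, -1.0]]
ft_force: [1.5, -1.0, 0.7]
grip_width: 0.0
[0.48263491 0.07932659 0.18666137] [[ 0.23   0.973  0.002]
 [ 0.973 -0.23  -0.   ]
 [ 0.     0.002 -1.   ]] [-0.02416401  0.72655262  0.30056747] -0.00012830145804070242
```

View pics/c3.png

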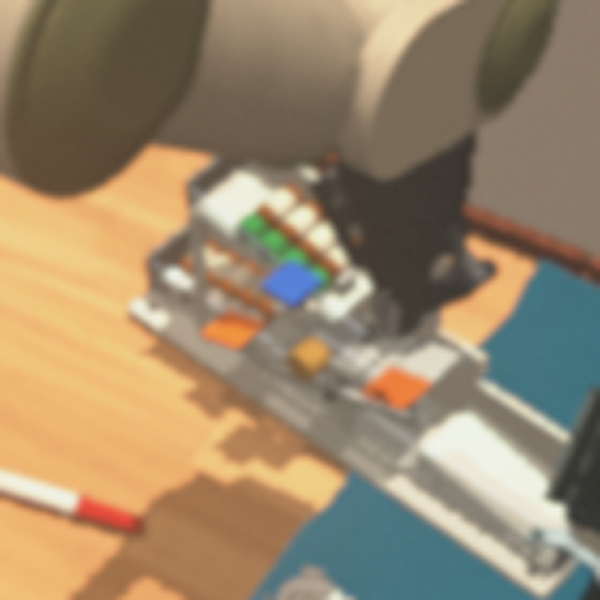

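The tips, near crop (400,320), stand right above the right pad at crop (398,387). Pressing down along the pad's arc.

```bash
python3 -m crank '[0,0,0,0,0,-0.025,0, 0,0,0,0,0,-0.025,0, 0,0,0,0,0,-0.005,0, 0,0,0,-0.001,-0.004,-0.006,0, 0,0,0,-0.001,-0.004,-0.006,0, 0,0,0,-0.001,-0.004,-0.006,0, 0,0,0,-0.001,-0.003,-0.006,0, 0,0,0,-0.001,-0.003,-0.006,0]'; python3 -m crank '[0,0,0,0,-0.003,-0.006,0, 0,0,0,0,-0.002,-0.006,0, 0,0,0,0,-0.002,-0.006,0, 0,0,0,0,0,-0.003,0, 0,0,0,0,0,0,0]'
```

```text
time_s: 2.75
position: [0.4771, 0.0607, 0.1001]
tool_rot: [[0.231, 0.973, 0.001], [0.973, -0.231, -0.0], [0.0, 0.001, -1.0]]
ft_force: [0.0, 0.5, -0.1]
grip_width: 0.0001
time_s: 3.25
position: [0.4772, 0.054, 0.0803]
tool_rot: [[0.23, 0.973, 0.001], [0.973, -0.23, -0.001], [-0.0, 0.001, -1.0]]
ft_force: [-5.5, -0.9, 15.8]
grip_width: -0.0003
```

```bash
python3 -m crank '[0,0,0,0,0,0.02,0, 0,0,0,0,0,0.03,0, 0,0,0,0,0,0.035,0, 0,0,0,0,0,0.035,0, 0,0,0,0.008,0.037,0,0, 0,0,0,0.008,0.037,0,0, 0,0,0,0.008,0.037,0,0, 0,0,0,0,0,0,0, 0,0,0,0,0,0,0]'
python3 - <<'E'
from h import *
d=get_image("top");s=get_image("scene");o=observe();print(o["position"],o["ft_force"])
a=cv2.resize(d["frame"][155:235,220:380],(600,300),interpolation=cv2.INTER_CUBIC)
b=cv2.resize(s["frame"][165:265,235:355],(600,300),interpolation=cv2.INTER_CUBIC)
cv2.imwrite("pics/c4.png",np.vstack([a,b])[:,:,::-1])
E
```

```text
time_s: 4.15
position: [0.5009, 0.1656, 0.1989]
tool_rot: [[0.229, 0.973, -0.001], [0.973, -0.229, -0.0], [-0.0, -0.001, -1.0]]
ft_force: [-0.1, -0.7, -0.6]
grip_width: 0.0001
[0.50094044 0.16445983 0.19910119] [0.16106201 0.22245195 0.1895116 ]
```

View pics/c4.png

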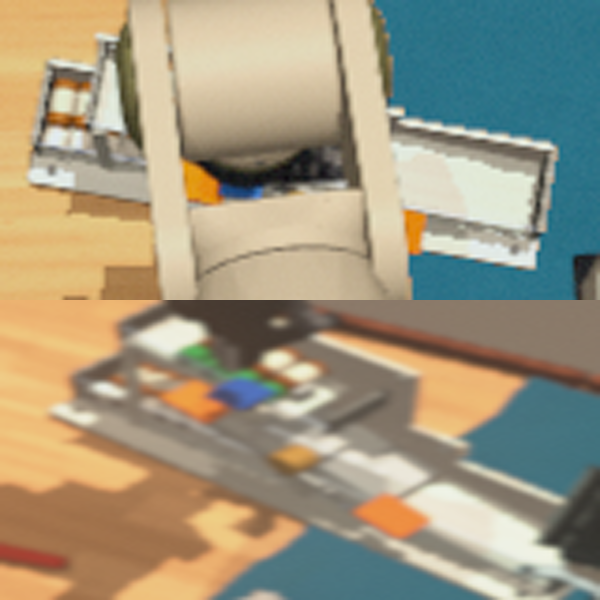

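The gate has rocked. In the lower view the right pad is down at (390,513) and the left pad is raised beside the key at (195,398). The key at (240,393) is right below the tips. Pressing it now.

```bash
python3 -m crank '[0,0,0,0,0.001,-0.02,0, 0,0,0,0,0,-0.014,0, 0,0,0,0,0,-0.006,0, 0,0,0,0,0,-0.006,0, 0,0,0,0,0,-0.006,0, 0,0,0,0,0,-0.004,0, 0,0,0,0,0,-0.002,0, 0,0,0,0,0,0,0]'; python3 -m crank '[0,0,0,0,0,0,0, 0,0,0,0,0,0,0, 0,0,0,0,0,0,0, 0,0,0,0,0,0,0, 0,0,0,0,0,0,0, 0,0,0,0,0,0,0, 0,0,0,0,0,0,0, 0,0,0,0,0,0,0, 0,0,0,0,0,0,0, 0,0,0,0,0,0,0, 0,0,0,0,0,0,0, 0,0,0,0,0,0,0, 0,0,0,0,0,0,0, 0,0,0,0,0,0,0, 0,0,0,0,0,0,0, 0,0,0,0,0,0,0, 0,0,0,0,0,0,0, 0,0,0,0,0,0,0, 0,0,0,0,0,0,0, 0,0,0,0,0,0,0]'
```

```text
time_s: 5.05
position: [0.5014, 0.1658, 0.1438]
tool_rot: [[0.23, 0.973, 0.003], [0.973, -0.23, -0.001], [-0.0, 0.003, -1.0]]
ft_force: [-7.9, -4.9, 22.3]
grip_width: -0.0002
time_s: 7.05
position: [0.5014, 0.1658, 0.1438]
tool_rot: [[0.231, 0.973, 0.003], [0.973, -0.231, -0.001], [0.0, 0.003, -1.0]]
ft_force: [-7.8, -3.9, 22.2]
grip_width: 0.0004
```

```bash
python3 -m crank '[0,0,0,0,0,0,0, 0,0,0,0,0,0,0, 0,0,0,0,0,0,0, 0,0,0,0,0,0,0, 0,0,0,0,0,0,0, 0,0,0,0,0,0,0, 0,0,0,0,0,0,0, 0,0,0,0,0,0,0, 0,0,0,0,0,0,0, 0,0,0,0,0,0,0, 0,0,0,0,0,0,0, 0,0,0,0,0,0,0, 0,0,0,0,0,0,0, 0,0,0,0,0,0,0, 0,0,0,0,0,0,0, 0,0,0,0,0,0,0, 0,0,0,0,0,0,0, 0,0,0,0,0,0,0, 0,0,0,0,0,0,0, 0,0,0,0,0,0,0]'
python3 - <<'E'
from h import *
d=get_image("top");s=get_image("scene")
a=cv2.resize(d["frame"][155:235,220:380],(600,300),interpolation=cv2.INTER_CUBIC)
b=cv2.resize(s["frame"][165:265,235:355],(600,300),interpolation=cv2.INTER_CUBIC)
cv2.imwrite("pics/c5.png",np.vstack([a,b])[:,:,::-1])
E
```

```text
time_s: 9.05
position: [0.5014, 0.1658, 0.1438]
tool_rot: [[0.23, 0.973, 0.003], [0.973, -0.23, -0.001], [0.0, 0.003, -1.0]]
ft_force: [-7.6, -4.5, 22.4]
grip_width: -0.0001
```

View pics/c5.png

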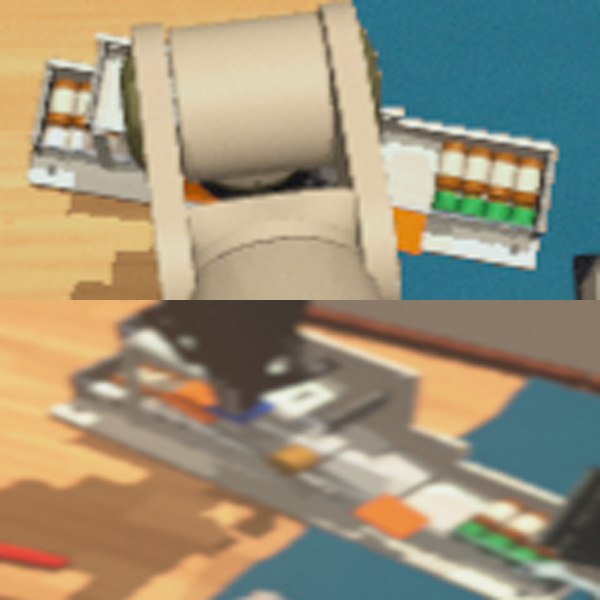

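All four green caps lie in the right lane, at (445–525, 210) in the upper half. I'll release the key by going straight up, then back off to check.

```bash
python3 -m crank '[0,0,0,0,0,0.008,0, 0,0,0,0,0,0.01,0, 0,0,0,0,0,0.02,0, 0,0,0,0,0,0.04,0, 0,0,0,0,0,0.04,0, 0,0,0,-0.03,0.03,0,0, 0,0,0,-0.03,0.035,0,0, 0,0,0,-0.03,0.035,0,0, 0,0,0,-0.03,0.035,0,0, 0,0,0,-0.03,0.035,0,0, 0,0,0,-0.03,0.035,0,0, 0,0,0,-0.02,0.035,0,0, 0,0,0,0,0,0,0, 0,0,0,0,0,0,0]'
python3 - <<'E'
from h import *
d=get_image("top");s=get_image("scene");print(observe()["ft_force"])
a=cv2.resize(d["frame"][155:280,180:380],(600,375),interpolation=cv2.INTER_CUBIC)
b=cv2.resize(s["frame"][165:240,235:355],(600,225),interpolation=cv2.INTER_CUBIC)
cv2.imwrite("pics/c6.png",np.vstack([a,b])[:,:,::-1])
sp=np.array([.5427,.12685,-.192])
print("blue",blobs(d,(100,130,120),(120,255,255),(265,190,300,215)),"exp up/down",proj(d,W(sp,(-.046,.03,.148))),proj(d,W(sp,(-.046,.03,.130))))
print("orange",blobs(d,(8,190,150),(20,255,255),(225,190,375,230)),"exp",proj(d,W(sp,(-.048,-.083,.065))),proj(d,W(sp,(-.048,.057,.116))))
E
```

```text
time_s: 10.55
position: [0.3006, 0.4066, 0.2593]
tool_rot: [[0.229, 0.973, -0.0], [0.973, -0.229, -0.0], [-0.0, -0.0, -1.0]]
ft_force: [0.6, 0.3, 0.3]
grip_width: 0.0
[ 0.063927  -0.8696019  0.6885952]
blue [(array([284.4, 201.9]), [279, 196, 12, 13, 118])] exp up/down [284.43072261 201.62689795] [284.31144157 202.99966058]
orange [(array([272.5, 202.7]), [267, 197, 12, 13, 121]), (array([326.1, 215.6]), [320, 210, 13, 12, 119])] exp [326.50720694 215.52532381] [273.53114378 203.05600191]
```

View pics/c6.png

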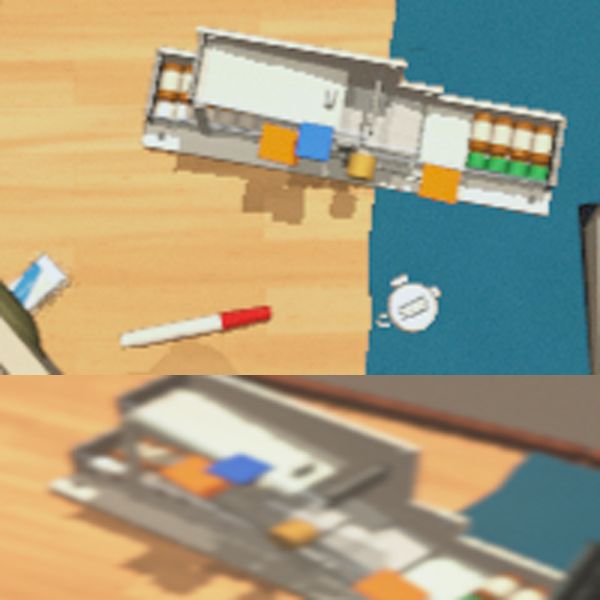

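The feed ramp is empty and four green caps are in the right lane at (475–540,165). The key is up at (315,140), the gate slopes right, and the pen, counter and slide case have not moved.

```bash
python3 -c "
from rig import *
print(close_job())"
```

```text
the job is handed in; nothing more can be done
None
```

The job is done and handed in at about 10.6 s of the 42 s allowed. I pressed the right pad along its arc until the gate reached its stop. Then I held the blue key fully down for about 4 s, let it spring back up and moved the arm clear.

**Last checks:**
- **Vials:** the feed ramp is empty and all four green-capped vials are in the right lane.
- **Gate and key:** in the last top image the key and both pads are within about 1 px of where they should be with the key up and the gate sloping right.
- **Forces:** the highest wrist reading between moves was about 24 N, while holding the key down. It was near zero at the end.
- **Surroundings:** the pen, counter and slide case look unmoved. I could see only the outer two white-capped vials in the left lane, and they look unchanged. I did not check the beaker separately; the arm passed well above its height.

No check failed or disagreed.

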